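Lower the lid of the violin-fittings case

ROBOT

A 7-joint arm with a two-finger parallel gripper is mounted at the origin on the work surface. World frame = base frame: x ahead of the robot, y to its left, z up, the work surface at z = 0. Lengths are in m, angles in degrees, forces in N, time in s.
With the tool pointing down it reaches from about 0.425 to 0.95 m from the base axis. Payload 4.7 kg.
Tool frame: the origin (TCP) lies on the front face of the gripper's body, between the roots of the fingers; the fingertips stand 70 mm ahead of it and the grasp point (between the pads) lies 51 mm ahead of it; z points along the fingers, y is the line along which they close (so a half turn about z gives the same grasp; the last joint's range is limited). The gripper opens to 87 mm and grips with 3 to 60 N. Pads are 19 mm wide; open, the fingers measure 117 mm over their backs; the gripper's body (75 mm by 190 mm) begins 51 mm behind the grasp point.
Start: joints at [62.114, 26.849, -2.785, 87.806, 1.381, 65.374, -4.715], TCP at [0.298, -0.605, 0.292] pointing down, gripper open.
Joint ranges: [-148.3, 148.3], [-19.14, 114.17], [-79.39, 73.82], [5.75, 140.21], [-59.74, 239.74], [12.07, 113.84], [-152.46, 152.46]. Speed limits (degrees/s): [147.25, 147.25, 180, 180, 180, 180, 180].

INTERFACE

Orientations are given as a 3x3 rotation matrix whose columns are the frame's x, y, z axes.
In Python, from plant import observe, eyes, hand_in gives the robot as it stands.
- The arm moves only by the shell command python3 -m jog 'ROWS' [FORCE]. ROWS is JSON, one flat list of numbers, 7 for each row, row after row: the shift along the tool's x, y, z in m, then the turn, a rotation vector about the tool's x, y, z in degrees, then the opening, from -1 (shut) to 1 (fully open). In form: [x, y, z, wx, wy, wz, claw, x, y, z, wx, wy, wz, claw, ...]. A call has 1 to 20 rows; each row shifts and turns the commanded pose from where the row before left it, along the tool's axes as they then stand; what a row does not reach is not made up. A row lasts 1/8 s, in which the tool goes at most 62.5 mm and 10.7 degrees, less where a joint would pass 70% of its speed; a pose out of reach is approached as far as the arm can. A call is refused whole if a number of a shift passes 0.0625 or a number of a turn 10.7, either way. A call with a gripper value outside its range is refused whole. The fingers move at their own pace and stop on an object; FORCE is the grip in N (left out, the last holds). Time passes only in rows, so rows that do not move let the fingers close. It gives the time, the measured TCP pose, the force, the opening and the grip force at its end, in the units of the state.
- observe(): the state, without advancing time (a new reading comes with each control period).
- eyes.snapshot(name): name is "side" or "top"; returns a dict with "image" (480x640x3 uint8, red, green, blue), "fx", "fy", "cx", "cy" (pixels), "pose" (4x4, takes a point from camera to world coordinates). Camera axes: x right, y down, z forward; pixel columns grow to the right and rows downward; lengths in m; the calibration is good to about 2 mm. A picture is of the moment at which its call begins. There is no depth.
- hand_in(): hands the job in; it is judged then, once.
The state is a dict: "time": time; "joints": joint angles; "qd": joint speeds; "effort": joint torques, N m; "eef_pos": TCP position; "tcp_rot": TCP orientation; "wrist_force": force on the tool from outside, world axes, zero at the start; "ft_torque": the same for the moment, N m; "width": opening from 0.0 (shut) to 1.0 (fully open); "gripper_force": force on a finger pad.
Only numpy, scipy, OpenCV 4.12 (cv2) and the standard library are available. Lean on these libraries where they do the work, as an engineer would, in place of code of your own. Each camera call takes 0.05 s, during which the arm holds its last target. There are 200 camera calls.

TASK

The wooden lid of the violin-fittings case leans open a little past upright. Tip it forward with a fingertip, catch it from underneath on a finger as it falls, and lower it gently until it is fully shut, keeping it supported to the end so that it never drops or knocks on the case, then move clear. Do not pinch the lid, and leave the jar, the mug and the small plane standing where they are.

Things in the scene. Friction and masses are not known exactly. Their poses are not given: they have to be found in the camera images.
- case: dark wooden open-topped case with violin bridges and pegs inside, fixed to the bench, 160 (x) x 220 (y) x 90 mm high; origin at the centre of its underside. Its own +x points to the hinge side, roughly to the robot's left (world +y, within 0.36 rad); its front wall is its -x side, to the robot's right
- lid (a joint): angle of the case's pale wooden lid, rad: 0 = shut flat on the rim, 1.57 = upright, 1.80 = leaning back on its stop, as at the start. The hinge has a viscous damper and no spring: let go just forward of upright (1.5) the lid takes some 4 to 5 s to fall and would land at 0.65 to 0.9 rad/s, which is a knock; let go behind upright it sinks back onto its stop
- lid_hinge (a point): point on the hinge axis (the case's top edge on its +x side, the robot's left) in the middle of the lid's width, level with the lid's underside, 90 mm above the bench. The lid is a flat board, 185 mm from hinge to free edge, 224 mm wide, 10 mm thick, about 0.35 kg
- lid_edge (a point): middle of the lid's free edge, on its underside (the face that looks down when shut and to the robot's right when open); the 10 mm thickness lies on the other side. The edge swings over to the right as the lid shuts; shut, it overhangs the front wall by 25 mm, so a finger in front of that wall can stay under it until it rests on the rim
- jar: amber varnish jar with a red cap, 68 mm across, 85 mm high; origin at the centre of its underside; stands loose beside the case; a bystander
- mug: white mug, 76 mm across without the handle, 90 mm high; origin at the centre of its underside; stands loose beside the case; a bystander
- plane: small brass block plane, 100 (its x) x 32 x 46 mm high; origin at the centre of its underside; stands loose near the case; a bystander

How it is judged (in metres and radians):
On the way, in this order (a step that is already met when the one before it is completed fails the run):
1. the lid is tipped forward of upright (below 1.5 rad) (value of joint lid below 1.5 rad), for 0.02 s.
2. the falling lid is caught: it bears on the fingers and moves slower than 0.4 rad/s, between 1.25 and 0.25 rad (value of joint lid between 0.25 and 1.25 rad and velocity of joint lid above -0.4 rad/s and contact force between the fingers and case above 0.3 N), for 0.15 s.
3. the lid is still carried by the fingers when nearly shut (below 0.12 rad) (value of joint lid below 0.12 rad and velocity of joint lid above -0.4 rad/s and contact force between the fingers and case above 0.3 N), for 0.06 s.
At the end, for the whole second after the job is handed in: The lid is fully shut (within 0.025 rad, 5 mm at its edge) and at rest; the jar, the mug and the plane stand within 25 mm of where they were (value of joint lid below 0.025 rad and velocity of joint lid between -0.05 and 0.05 rad/s and distance of each of jar, mug, plane from where it was at the start of the episode below 0.025 m and linear speed of each of jar, mug, plane below 0.03 m/s); the robot touches nothing.
It fails at once if the lid drops or knocks on the case: it comes into its last 0.12 rad faster than 0.45 rad/s (value of joint lid below 0.12 rad and velocity of joint lid below -0.45 rad/s).
It fails at once if the lid is pinched or forced: more than 18 N between the fingers and the case with its lid (contact force between the fingers and case above 18 N).
It fails at once if the jar is pushed more than 25 mm, lifted or knocked over (distance of jar from where it was at the start of the episode above 0.025 m or angle between jar's own z axis and vertical above 0.4 rad).
It fails at once if the mug is pushed more than 25 mm, lifted or knocked over (distance of mug from where it was at the start of the episode above 0.025 m or angle between mug's own z axis and vertical above 0.4 rad).
It fails at once if the plane is pushed more than 25 mm, lifted or knocked over (distance of plane from where it was at the start of the episode above 0.025 m or angle between plane's own z axis and vertical above 0.4 rad).
It also fails if it takes over 56 s, if anything falls off the work surface, if the arm or the gripper's body presses on something with over 40 N, if the wrist force passes 120 N, or if a joint passes its speed limit or range.

## Working session

There is one attempt and no reset: what is moved stays moved. The work goes in short steps, Python scripts to look and compute and a shell command to move; the robot and the scene stay as the last step left them, time stands still between calls to the robot, and variables do not carry over. Pictures are saved under pics/ and viewed, at most 13 in all, crops included, and the job is handed in when it is done.

```bash
ls; mkdir -p pics; python3 - <<'E'
from plant import observe, eyes
import cv2, numpy as np
s=observe(); print(s['time'],s['eef_pos'],np.round(s['tcp_rot'],3).tolist(),s['wrist_force'],s['width'])
for n in('side','top'):
    d=eyes.snapshot(n); cv2.imwrite(f'pics/{n}0.png',d['image'][...,::-1]); print(n,d['fx'],d['fy'],d['cx'],d['cy'],np.round(d['pose'],4).tolist())
E
```

```text
pics
0.0 [ 0.29814661 -0.60507523  0.29118538] [[0.897, 0.442, -0.001], [0.442, -0.897, 0.002], [-0.0, -0.002, -1.0]] [-0.64093373  0.39408799 -0.55855717] 0.9995472825757924
side 501.23546812691825 501.23546812691825 323.7624894403292 235.01930617416622 [[0.3802, -0.7274, 0.5713, 0.1517], [-0.9248, -0.2876, 0.2492, -0.0417], [-0.017, -0.623, -0.782, 0.6212], [0.0, 0.0, 0.0, 1.0]]
top 509.8849591639835 509.8849591639835 319.1140326283537 243.7965913298096 [[0.0126, -0.9945, 0.1038, 0.4728], [-0.9999, -0.0127, 0.0, 0.1326], [0.0013, -0.1038, -0.9946, 0.7576], [0.0, 0.0, 0.0, 1.0]]
```

View pics/top0.png

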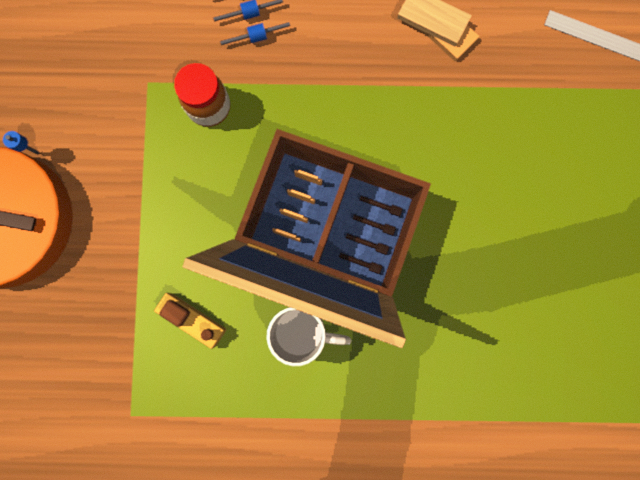

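View pics/side0.png

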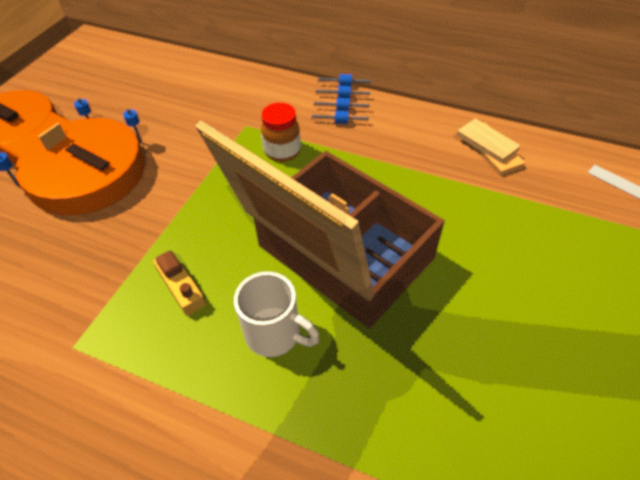

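The top picture shows the case rim corners near (280,132), (430,184), (390,290) and (243,238). The lid's hinge is along the lower side, with its free edge from (185,263) to (405,342). The jar cap is at (199,85), the mug at (297,335) and the plane at (190,322). The side picture agrees. By the calibration the hinge looks to be on the robot's near side rather than its left, so I'll compute positions and check this.

```bash
cat > h.py <<'E'
import numpy as np
def K(n):
    if n=='side': return 501.235,323.762,235.019,np.array([[0.3802,-0.7274,0.5713,0.1517],[-0.9248,-0.2876,0.2492,-0.0417],[-0.017,-0.623,-0.782,0.6212]])
    return 509.885,319.114,243.797,np.array([[0.0126,-0.9945,0.1038,0.4728],[-0.9999,-0.0127,0.0,0.1326],[0.0013,-0.1038,-0.9946,0.7576]])
def ray(n,u,v):
    f,cx,cy,P=K(n); d=P[:,:3]@[(u-cx)/f,(v-cy)/f,1]; return P[:,3],d/np.linalg.norm(d)
def onz(n,u,v,z):
    o,d=ray(n,u,v); return o+d*(z-o[2])/d[2]
def tri(a,b):
    o,d=ray('top',*a); p,e=ray('side',*b)
    t=np.linalg.lstsq(np.c_[d,-e],p-o,rcond=None)[0]; A=o+d*t[0]; B=p+e*t[1]; return (A+B)/2,np.linalg.norm(A-B)
def proj(n,p):
    f,cx,cy,P=K(n); q=P[:,:3].T@(np.array(p)-P[:,3]); return q[:2]/q[2]*f+[cx,cy]
E
python3 - <<'E'
from h import *
np.set_printoptions(precision=4,suppress=True)
C=[onz('top',*p,0.09) for p in [(280,132),(430,184),(390,290),(243,238)]]
for c in C: print(c, proj('side',c))
print([np.linalg.norm(C[i]-C[i-1]) for i in range(4)], sum(C)/4)
print('lid far/near tops', tri((185,263),(200,124)), tri((405,342),(352,222)), tri((405,342),(366,285)))
print('jar',onz('top',199,85,.085),onz('side',280,115,.085),'mug',onz('top',297,336,.09),onz('side',267,292,.09),'plane',onz('top',190,322,.03))
print(proj('top',(0.298,-.605,.29)),proj('side',(0.298,-.605,.29)), proj('top',(0,0,0)),proj('side',(0,0,0)))
E
```

```text
[0.6932 0.1872 0.09  ] [325.8307 152.4503]
[ 0.6245 -0.0142  0.09  ] [442.0216 219.8993]
[0.4831 0.0394 0.09  ] [371.9094 288.4236]
[0.5489 0.233  0.09  ] [257.4776 208.9493]
[np.float64(0.1514214021099225), np.float64(0.2127941442100806), np.float64(0.15124174840238513), np.float64(0.20447884569254327)] [0.5874 0.1113 0.09  ]
lid far/near tops (array([0.5047, 0.2599, 0.2668]), np.float64(0.003753592349579247)) (array([0.4314, 0.0512, 0.2709]), np.float64(0.0012842402016615359)) (array([0.4253, 0.034 , 0.1837]), np.float64(0.004298350768191411))
jar [0.7597 0.3    0.085 ] [0.7566 0.297  0.085 ] mug [0.4224 0.1597 0.09  ] [0.4299 0.1588 0.09  ] plane [0.4354 0.3134 0.03  ]
[1157.3213  508.1831] [1766.9282  884.2876] [410.0586 642.2784] [218.8891 829.1039]
```

```bash
python3 -m jog '[0,0,-0.06,0,0,0,-1, 0,0,-0.06,0,0,0,-1, 0.04,-0.025,0,0,0,0,-1, 0.04,-0.025,0,0,0,0,-1, 0.04,-0.025,0,0,0,0,-1, 0.04,-0.025,0,0,0,0,-1, 0.04,-0.025,0,0,0,0,-1, 0.04,-0.025,0,0,0,0,-1, 0.04,-0.025,0,0,0,0,-1, 0.04,-0.025,0,0,0,0,-1, 0.04,-0.025,0,0,0,0,-1, 0.04,-0.025,0,0,0,0,-1, 0.04,-0.025,0,0,0,0,-1, 0.04,-0.025,0,0,0,0,-1]' 10
python3 - <<'E'
from plant import observe, eyes
import cv2, numpy as np
from h import proj
s=observe(); p=np.array(s['eef_pos']);R=np.array(s['tcp_rot']);print(p,R.round(3).tolist(),s['wrist_force'],s['joints'])
a=eyes.snapshot('side')['image'];b=eyes.snapshot('top')['image']
t=p+R[:,2]*.07; print(proj('side',t),proj('top',t))
cv2.imwrite('pics/1.png',cv2.resize(np.hstack([a,b]),(800,300),interpolation=3)[...,::-1])
E
```

```text
time: 1.85
eef_pos: [0.5968, -0.123, 0.4118]
tcp_rot: [[0.897, 0.442, -0.001], [0.442, -0.897, -0.0], [-0.001, -0.0, -1.0]]
wrist_force: [-0.2, -0.7, 0.1]
width: 0.004
gripper_force: 0.0
[ 0.59679769 -0.1229766   0.41180992] [[0.897, 0.442, -0.001], [0.442, -0.897, -0.0], [-0.001, -0.0, -1.0]] [-0.15691755 -0.69299291  0.0811472 ] [ 21.5706216   17.41302889 -18.31774615  86.87896119   5.55585234
  76.64408082 -61.03196475]
[599.7310024   95.12287519] [625.92095278 151.89232763]
```

View pics/1.png

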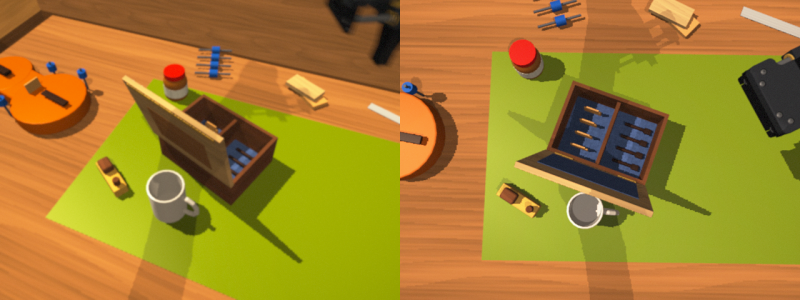

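The gripper shows up where the calibration predicts in both views (side tip about (616,96) against predicted (600,95)). So the hinge really faces the robot's near side, at azimuth about 161°, and I'll trust the images over the text. Next I'll turn the tool so the finger points along the hinge axis, pitched 30° below horizontal.

```bash
python3 -m jog '[0,0,0,0,0,-8.9,-1, 0,0,0,0,0,-8.9,-1, 0,0,0,0,0,-8.9,-1, 0,0,0,0,0,-8.9,-1, 0,0,0,0,0,-8.9,-1, 0,0,0,0,10,0,-1, 0,0,0,0,10,0,-1, 0,0,0,0,10,0,-1, 0,0,0,0,10,0,-1, 0,0,0,0,10,0,-1, 0,0,0,0,10,0,-1, 0,0,0,0,0,0,-1]'
cat >> h.py <<'E'
H=np.array([.517,.138,.09]); f=np.array([.944,-.331,0]); w=np.array([.331,.944,0]); Z=np.array([0,0,1.])
def st():
    from plant import observe
    s=observe(); p=np.array(s['eef_pos']);R=np.array(s['tcp_rot']); t=p+R[:,2]*.07
    loc=lambda q:np.array([(q-H)@f,(q-H)@w,q[2]]).round(4)
    print('t',round(s['time'],2),'TCP(f,w,z)',loc(p),'tip',loc(t),'z_t',np.round([R[:,2]@f,R[:,2]@w,R[2,2]],3),'y_t',np.round([R[:,1]@f,R[:,1]@w,R[2,1]],3),'F',np.round(s['wrist_force'],1),'j',np.round(s['joints'],0))
    return s
E
python3 - <<'E'
from h import *; st()
E
```

```text
time: 3.45
eef_pos: [0.5952, -0.1275, 0.409]
tcp_rot: [[0.172, 0.942, 0.287], [0.471, -0.335, 0.816], [0.865, -0.006, -0.501]]
wrist_force: [-0.1, 0.3, -0.1]
width: 0.003
gripper_force: 0.0
t 3.45 TCP(f,w,z) [ 0.1617 -0.2248  0.409 ] tip [ 0.1617 -0.1642  0.3739] z_t [ 0.     0.866 -0.501] y_t [ 1.    -0.004 -0.006] F [-0.1  0.3 -0.1] j [ 55.  26. -38.  95. -47.  73.  19.]
```

```bash
python3 -m jog '[0,0,0,0,7.5,0,-1, 0,0,0,0,7.5,0,-1, -0.039,0.002,0.0104,0,0,0,-1, -0.039,0.002,0.0104,0,0,0,-1, -0.039,0.002,0.0104,0,0,0,-1, -0.039,0.002,0.0104,0,0,0,-1, -0.039,0.002,0.0104,0,0,0,-1, -0.039,0.002,0.0104,0,0,0,-1, -0.039,0.002,0.0104,0,0,0,-1, -0.039,0.002,0.0104,0,0,0,-1, 0,0,0,0,0,0,-1]'
python3 - <<'E'
from h import *; st()
from plant import eyes; import cv2
a=eyes.snapshot('side')['image'];b=eyes.snapshot('top')['image']
from plant import observe
s=observe();t=s['eef_pos']+np.array(s['tcp_rot'])[:,2]*.07;print(proj('side',t),proj('top',t))
cv2.imwrite('pics/2.png',cv2.resize(np.hstack([a[60:420,280:],b[60:420,280:]]),(800,400))[...,::-1])
E
```

```text
time: 4.82
eef_pos: [0.611, -0.1295, 0.0872]
tcp_rot: [[0.089, 0.945, 0.316], [0.245, -0.328, 0.912], [0.965, -0.003, -0.26]]
wrist_force: [-0.5, -0.1, -0.2]
width: 0.004
gripper_force: 0.0
t 4.83 TCP(f,w,z) [ 0.1772 -0.2214  0.0872] tip [ 0.177  -0.1538  0.0689] z_t [-0.003  0.966 -0.26 ] y_t [ 1.     0.003 -0.003] F [-0.5 -0.1 -0.2] j [ 55.  59. -36. 101. -52.  59.  51.]
[477.94834438 233.08872694] [464.72288403 180.11158344]
```

View pics/2.png

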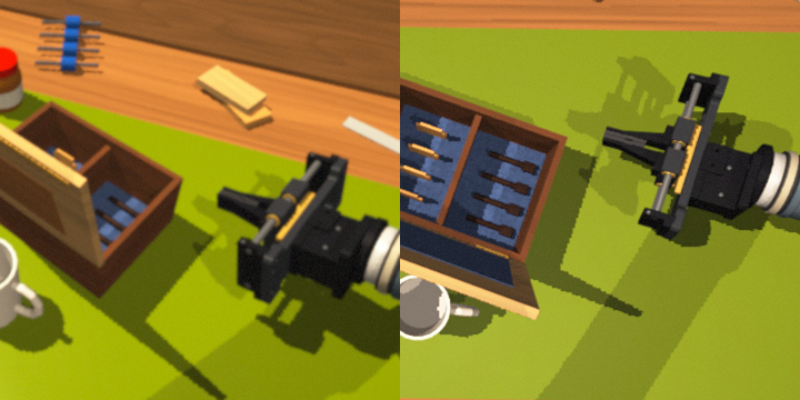

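The fingertip appears at top (466,184) and side (478,235), against predicted (465,180) and (478,233). That is good agreement, with the finger about 15 mm in front of the wall line. Next I'll go up and round behind the lid.

```bash
python3 -m jog '[0.04,0,-0.011,0,0,0,-1, 0.04,0,-0.011,0,0,0,-1, 0.04,0,-0.011,0,0,0,-1, 0.04,0,-0.011,0,0,0,-1, 0,-0.0375,0,0,0,0,-1, 0,-0.0375,0,0,0,0,-1, 0,-0.0375,0,0,0,0,-1, 0,-0.0375,0,0,0,0,-1, 0,-0.0375,0,0,0,0,-1, 0,-0.0375,0,0,0,0,-1, 0,-0.0375,0,0,0,0,-1, 0,0,0,0,0,0,-1]'
python3 - <<'E'
from h import *; st()
E
```

```text
time: 6.42
eef_pos: [0.3612, -0.0428, 0.2561]
tcp_rot: [[0.086, 0.945, 0.317], [0.248, -0.328, 0.912], [0.965, 0.0, -0.262]]
wrist_force: [0.1, -0.5, -0.3]
width: 0.003
gripper_force: 0.0
t 6.42 TCP(f,w,z) [-0.0872 -0.2222  0.2561] tip [-0.0874 -0.1546  0.2377] z_t [-0.003  0.965 -0.262] y_t [1.    0.003 0.   ] F [ 0.1 -0.5 -0.3] j [ 79.  31. -51. 133. -58.  63.  55.]
```

```bash
python3 -m jog '[0.006,0,0.0225,0,0,0,-1, 0.006,0,0.0225,0,0,0,-1, 0.006,0,0.0225,0,0,0,-1, 0,0,0,0,0,0,-1]'
python3 - <<'E'
from h import *; st()
from plant import eyes; import cv2
a=eyes.snapshot('side')['image'];b=eyes.snapshot('top')['image']
cv2.imwrite('pics/3.png',cv2.resize(np.hstack([a[60:420,180:540],b[60:420,180:540]]),(800,400))[...,::-1])
E
```

```text
time: 6.92
eef_pos: [0.3869, 0.0227, 0.2566]
tcp_rot: [[0.082, 0.945, 0.317], [0.244, -0.327, 0.913], [0.966, 0.003, -0.257]]
wrist_force: [0.3, 0.3, 0.1]
width: 0.005
gripper_force: 0.0
t 6.92 TCP(f,w,z) [-0.0846 -0.1519  0.2566] tip [-0.0848 -0.0842  0.2386] z_t [-0.003  0.967 -0.257] y_t [1.    0.004 0.003] F [0.3 0.3 0.1] j [ 82.  42. -70. 135. -59.  44.  49.]
```

View pics/3.png

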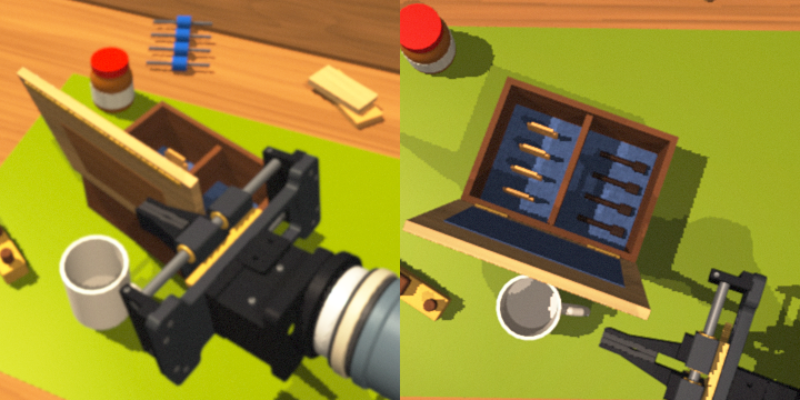

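The finger is behind the lid near its right corner with about 20 mm of gap, and the body is clear of the lid. The mug is untouched below. Now I'll push.

```bash
python3 -m jog '[0,0.012,0,0,0,0,-1, 0,0.01,0,0,0,0,-1, 0,0.01,0,0,0,0,-1, 0,0.01,0,0,0,0,-1, 0,0.01,0,0,0,0,-1, 0,0.01,0,0,0,0,-1, 0,0.01,0,0,0,0,-1]'
python3 - <<'E'
from h import *; st()
from plant import eyes; import cv2
b=eyes.snapshot('top')['image'];a=eyes.snapshot('side')['image']
cv2.imwrite('pics/4.png',cv2.resize(np.hstack([a[60:420,180:540],b[60:420,180:540]]),(800,400))[...,::-1])
E
```

```text
time: 7.9
eef_pos: [0.4548, -0.0023, 0.2552]
tcp_rot: [[0.085, 0.944, 0.319], [0.244, -0.33, 0.912], [0.966, -0.0, -0.259]]
wrist_force: [-2.5, 1.0, 0.5]
width: 0.005
gripper_force: 0.7
t 7.9 TCP(f,w,z) [-0.0122 -0.153   0.2552] tip [-0.0123 -0.0854  0.2371] z_t [-0.001  0.966 -0.259] y_t [ 1.     0.001 -0.   ] F [-2.5  1.   0.5] j [ 75.  44. -65. 127. -56.  45.  44.]
```

View pics/4.png

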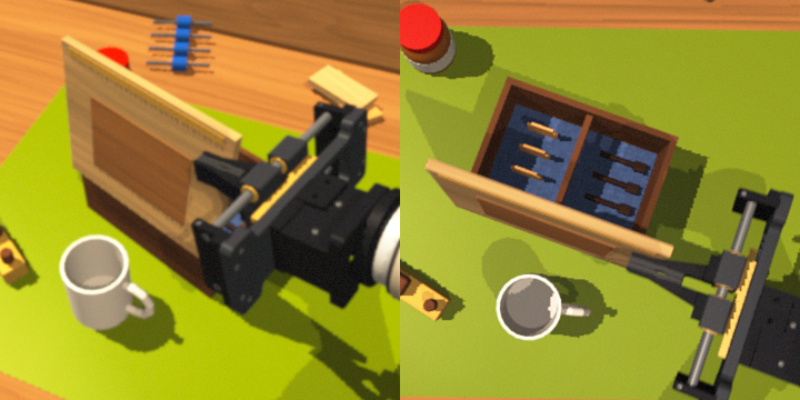

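The finger bears on the lid's back at about 2.5 N, with the lid at about upright. I'll push a little further, slip out sideways, go round and re-enter beneath.

```bash
python3 -m jog '[0,0.008,0,0,0,0,-1, 0,0.008,0,0,0,0,-1, -0.0117,0,-0.0435,0,0,0,-1, -0.0064,0.0325,0.0017,0,0,0,-1, -0.0064,0.0325,0.0017,0,0,0,-1, -0.0064,0.0325,0.0017,0,0,0,-1, 0.0117,0,0.0435,0,0,0,-1]'
python3 - <<'E'
from h import *; st()
from plant import eyes; import cv2
b=eyes.snapshot('top')['image'];a=eyes.snapshot('side')['image']
cv2.imwrite('pics/5.png',cv2.resize(np.hstack([a[60:420,180:540],b[60:420,180:540]]),(800,400))[...,::-1])
E
```

```text
time: 8.88
eef_pos: [0.5657, -0.0445, 0.234]
tcp_rot: [[0.088, 0.94, 0.33], [0.246, -0.341, 0.907], [0.965, 0.001, -0.261]]
wrist_force: [-0.1, 0.6, 0.7]
width: 0.008
gripper_force: 0.0
t 8.88 TCP(f,w,z) [ 0.1063 -0.1562  0.234 ] tip [ 0.1071 -0.0886  0.2158] z_t [ 0.011  0.966 -0.261] y_t [ 1.    -0.011  0.001] F [-0.1  0.6  0.7] j [ 66.  50. -58. 112. -50.  48.  38.]
```

View pics/5.png

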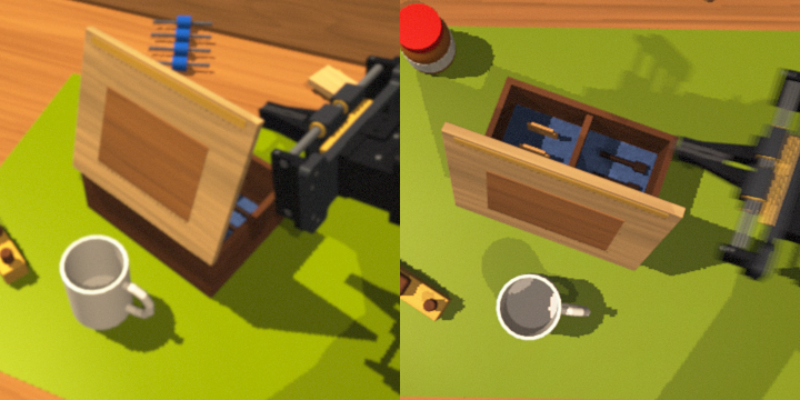

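The lid has tipped forward to about 1.3 rad. The fingertip, at top crop (680,148), is ahead of it and about 22 mm inside its right edge. I'll insert slightly more and let the lid come to the finger.

```bash
python3 -m jog '[0.0026,0,0.0097,0,0,0,-1, 0,0,0,0,0,0,-1, 0,0,0,0,0,0,-1, 0,0,0,0,0,0,-1, 0,0,0,0,0,0,-1, 0,0,0,0,0,0,-1, 0,0,0,0,0,0,-1]'
python3 - <<'E'
from h import *; st()
E
python3 -m jog '[0,0,0,0,0,0,-1, 0,0,0,0,0,0,-1, 0,0,0,0,0,0,-1]'
```

```text
time: 9.85
eef_pos: [0.5646, -0.0301, 0.2353]
tcp_rot: [[0.085, 0.944, 0.319], [0.244, -0.33, 0.912], [0.966, 0.0, -0.259]]
wrist_force: [0.5, 0.9, -0.1]
width: 0.004
gripper_force: 0.0
t 9.85 TCP(f,w,z) [ 0.1006 -0.143   0.2353] tip [ 0.1006 -0.0753  0.2172] z_t [-0.001  0.966 -0.259] y_t [1.    0.001 0.   ] F [ 0.5  0.9 -0.1] j [ 65.  50. -59. 113. -50.  47.  38.]
time: 10.22
eef_pos: [0.5648, -0.0303, 0.2352]
tcp_rot: [[0.086, 0.944, 0.319], [0.245, -0.33, 0.912], [0.966, 0.0, -0.259]]
wrist_force: [0.2, -0.2, -0.8]
width: 0.006
gripper_force: 0.4
```

```bash
python3 -m jog '[0,0,0,0,0,0,-1, 0,0,0,0,0,0,-1, 0,0,0,0,0,0,-1]'
python3 - <<'E'
from h import *; st()
from plant import eyes; import cv2
b=eyes.snapshot('top')['image'];a=eyes.snapshot('side')['image']
cv2.imwrite('pics/6.png',cv2.resize(np.hstack([a[60:420,180:540],b[60:420,180:540]]),(800,400))[...,::-1])
E
```

```text
time: 10.6
eef_pos: [0.5647, -0.0301, 0.2353]
tcp_rot: [[0.085, 0.944, 0.319], [0.244, -0.33, 0.912], [0.966, 0.0, -0.259]]
wrist_force: [-0.0, 0.1, -0.4]
width: 0.006
gripper_force: 0.4
t 10.6 TCP(f,w,z) [ 0.1006 -0.1429  0.2353] tip [ 0.1006 -0.0753  0.2172] z_t [-0.001  0.966 -0.259] y_t [1.    0.001 0.   ] F [-0.   0.1 -0.4] j [ 65.  50. -59. 113. -50.  47.  38.]
```

View pics/6.png

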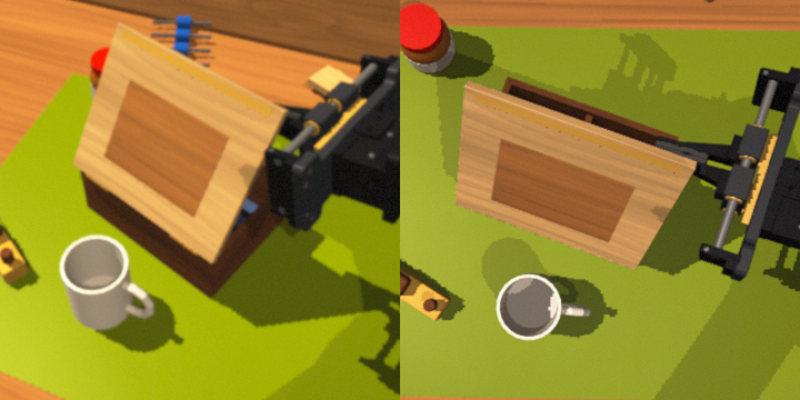

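The lid appears to rest on the finger, with its edge at crop (697,163) just over the finger. I'll get the angle from the corner pixels.

```bash
cat >> h.py <<'E'
def corner(th,ww=-.112,r=.185,t=.01): return H+r*(np.cos(th)*f+np.sin(th)*Z)+ww*w+t*(-np.sin(th)*f+np.cos(th)*Z)
E
python3 - <<'E'
from h import *
cv=lambda u,v:((u-400)*.9+180,v*.9+60)
print('obs',cv(697,163),cv(466,82),'side',(286*.9+180,105*.9+60),(120*.9+180,25*.9+60))
for th in (.85,.95,1.05,1.15): print(th,proj('top',corner(th)).round(),proj('top',corner(th,.112)).round(),proj('side',corner(th)).round(),proj('side',corner(th,.112)).round())
E
```

```text
obs (447.3, 206.70000000000002) (239.4, 133.8) side (437.40000000000003, 154.5) (288.0, 82.5)
0.85 [453. 187.] [251. 116.] [448. 157.] [302.  80.]
0.95 [451. 199.] [245. 126.] [442. 157.] [294.  78.]
1.05 [448. 212.] [238. 137.] [435. 158.] [284.  78.]
1.15 [444. 227.] [231. 150.] [427. 161.] [274.  79.]
```

The lid is at 1.01 rad, exactly as predicted for it lying on the finger. Now I'll lower it along the arc at about 0.29 rad/s to 0.29 rad.

```bash
python3 -m jog '[-0.0036,0.0049,0.001,0,0,0,-1, -0.0036,0.0049,0.001,0,0,0,-1, -0.0036,0.0049,0.001,0,0,0,-1, -0.0036,0.0049,0.001,0,0,0,-1, -0.0036,0.0049,0.001,0,0,0,-1, -0.0044,0.0041,0.0012,0,0,0,-1, -0.0044,0.0041,0.0012,0,0,0,-1, -0.0044,0.0041,0.0012,0,0,0,-1, -0.0044,0.0041,0.0012,0,0,0,-1, -0.0044,0.0041,0.0012,0,0,0,-1, -0.005,0.0032,0.0013,0,0,0,-1, -0.005,0.0032,0.0013,0,0,0,-1, -0.005,0.0032,0.0013,0,0,0,-1, -0.005,0.0032,0.0013,0,0,0,-1, -0.005,0.0032,0.0013,0,0,0,-1, -0.0055,0.0023,0.0015,0,0,0,-1, -0.0055,0.0023,0.0015,0,0,0,-1, -0.0055,0.0023,0.0015,0,0,0,-1, -0.0055,0.0023,0.0015,0,0,0,-1, -0.0055,0.0023,0.0015,0,0,0,-1]'
python3 - <<'E'
from h import *; st()
from plant import eyes; import cv2
b=eyes.snapshot('top')['image'];a=eyes.snapshot('side')['image']
cv2.imwrite('pics/7.png',cv2.resize(np.hstack([a[60:420,180:540],b[60:420,180:540]]),(800,400))[...,::-1])
for th in (.2,.25,.3,.35,.4): print(th,proj('top',corner(th)).round(),proj('top',corner(th,.112)).round(),proj('side',corner(th)).round(),proj('side',corner(th,.112)).round())
E
```

```text
time: 13.2
eef_pos: [0.6331, -0.0539, 0.139]
tcp_rot: [[0.085, 0.944, 0.318], [0.244, -0.33, 0.912], [0.966, -0.0, -0.259]]
wrist_force: [-0.0, -0.5, -1.1]
width: 0.004
gripper_force: 0.5
t 13.2 TCP(f,w,z) [ 0.1731 -0.1427  0.139 ] tip [ 0.173  -0.075   0.1209] z_t [-0.001  0.966 -0.259] y_t [ 1.     0.001 -0.   ] F [-0.  -0.5 -1.1] j [ 58.  61. -52. 104. -45.  46.  40.]
0.2 [448. 156.] [280.  97.] [462. 187.] [335. 117.]
0.25 [449. 156.] [279.  96.] [462. 183.] [334. 113.]
0.3 [450. 157.] [277.  95.] [462. 180.] [332. 110.]
0.35 [451. 157.] [276.  95.] [462. 176.] [331. 106.]
0.4 [452. 158.] [274.  95.] [462. 173.] [329. 102.]
```

View pics/7.png

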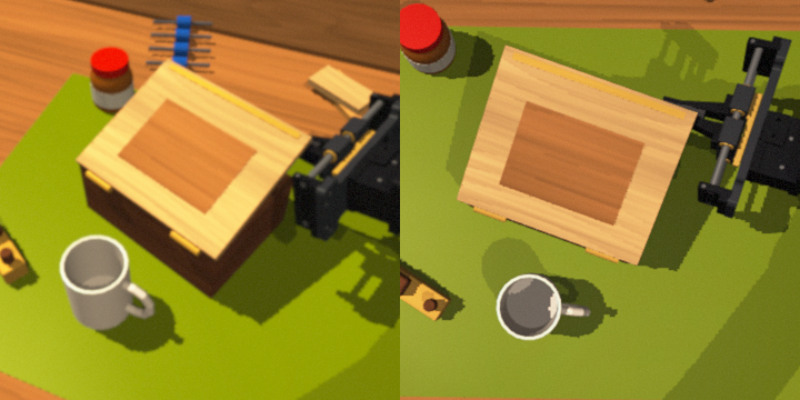

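The lid is at about 0.24 rad with its right corner at side crop (311,138), still on the finger (about 1 N on the wrist). I'll continue more slowly.

```bash
python3 -m jog '[-0.0039,0.0011,0.001,0,0,0,-1, -0.0039,0.0011,0.001,0,0,0,-1, -0.0039,0.0011,0.001,0,0,0,-1, -0.0039,0.0011,0.001,0,0,0,-1, -0.0039,0.0011,0.001,0,0,0,-1, -0.0029,0.0005,0.0008,0,0,0,-1, -0.0029,0.0005,0.0008,0,0,0,-1, -0.0029,0.0005,0.0008,0,0,0,-1, -0.0029,0.0003,0.0008,0,0,0,-1, -0.0029,0,0.0008,0,0,0,-1]'
python3 - <<'E'
from h import *; st()
E
python3 -m jog '[-0.002,0,0.0005,0,0,0,-1, -0.002,0,0.0005,0,0,0,-1, -0.002,0,0.0005,0,0,0,-1, -0.002,0,0.0005,0,0,0,-1]'
python3 - <<'E'
from h import *; st()
from plant import eyes; import cv2
b=eyes.snapshot('top')['image'];a=eyes.snapshot('side')['image']
cv2.imwrite('pics/8.png',cv2.resize(np.hstack([a[60:420,180:540],b[60:420,180:540]]),(800,400))[...,::-1])
for th in (0,.03,.06,.1,.15): print(th,proj('top',corner(th)).round(),proj('side',corner(th)).round(1),proj('side',corner(th,.112)).round(1))
E
```

```text
time: 14.55
eef_pos: [0.6402, -0.0565, 0.1042]
tcp_rot: [[0.085, 0.944, 0.319], [0.245, -0.33, 0.912], [0.966, 0.0, -0.259]]
wrist_force: [-0.8, -0.6, -1.9]
width: 0.009
gripper_force: 0.7
t 14.55 TCP(f,w,z) [ 0.1806 -0.1428  0.1042] tip [ 0.1806 -0.0752  0.086 ] z_t [-0.001  0.966 -0.259] y_t [1.    0.001 0.   ] F [-0.8 -0.6 -1.9] j [ 57.  64. -51. 102. -44.  45.  42.]
time: 15.05
eef_pos: [0.6402, -0.0567, 0.0961]
tcp_rot: [[0.085, 0.944, 0.319], [0.244, -0.331, 0.912], [0.966, 0.0, -0.259]]
wrist_force: [1.3, -0.1, -1.5]
width: 0.001
gripper_force: 0.7
t 15.05 TCP(f,w,z) [ 0.1808 -0.143   0.0961] tip [ 0.1808 -0.0754  0.0779] z_t [-0.     0.966 -0.259] y_t [1. 0. 0.] F [ 1.3 -0.1 -1.5] j [ 57.  65. -51. 102. -44.  45.  43.]
0 [443. 160.] [459.  202.9] [337.  134.2]
0.03 [444. 159.] [459.6 200.4] [336.8 131.6]
0.06 [444. 158.] [460.1 197.8] [336.6 129. ]
0.1 [446. 158.] [460.8 194.6] [336.2 125.6]
0.15 [447. 157.] [461.5 190.6] [335.5 121.4]
```

View pics/8.png

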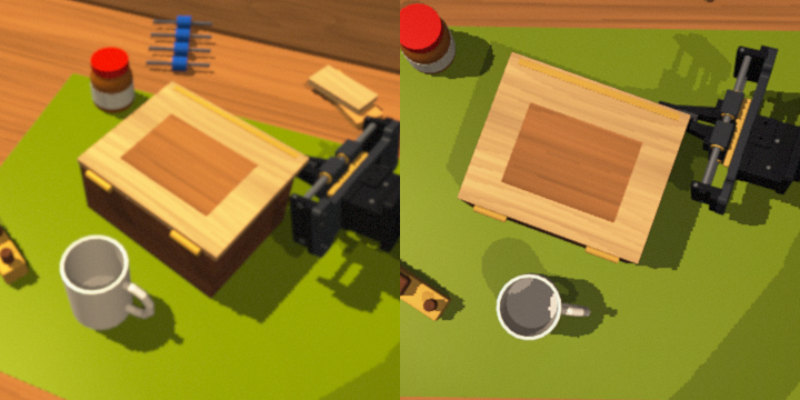

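The lid looks nearly shut: its corner is at (457,202) px, against (459,203) for angle 0. It is still lightly carried. I'll lower the last few mm, then clear down and out sideways.

```bash
python3 -m jog '[-0.0015,0,0.0004,0,0,0,-1, -0.0015,0,0.0004,0,0,0,-1, -0.0015,0,0.0004,0,0,0,-1, -0.0015,0,0.0004,0,0,0,-1, -0.002,0,0.0005,0,0,0,-1, -0.002,0,0.0005,0,0,0,-1, -0.002,0,0.0005,0,0,0,-1, -0.002,0,0.0005,0,0,0,-1, -0.002,0,0.0005,0,0,0,-1, 0,0,0,0,0,0,-1]'
python3 -m jog '[-0.007,0,-0.026,0,0,0,-1, -0.01,0,-0.038,0,0,0,-1, -0.01,0,-0.038,0,0,0,-1, 0.04,0,-0.011,0,0,0,-1, 0.04,0,-0.011,0,0,0,-1, 0,0,0,0,0,0,-1, 0,0,0,0,0,0,-1, 0,0,0,0,0,0,-1]'
python3 - <<'E'
from h import *; st()
from plant import eyes; import cv2
b=eyes.snapshot('top')['image'];a=eyes.snapshot('side')['image']
cv2.imwrite('pics/9.png',cv2.resize(np.hstack([a[60:420,180:540],b[60:420,180:540]]),(800,400))[...,::-1])
E
```

```text
time: 16.4
eef_pos: [0.6398, -0.0566, 0.0794]
tcp_rot: [[0.086, 0.944, 0.319], [0.244, -0.33, 0.912], [0.966, -0.0, -0.259]]
wrist_force: [1.1, 0.1, 0.0]
width: 0.008
gripper_force: 0.0
time: 17.4
eef_pos: [0.6044, -0.1567, 0.1615]
tcp_rot: [[0.087, 0.944, 0.318], [0.244, -0.33, 0.912], [0.966, -0.002, -0.259]]
wrist_force: [-0.5, -0.4, 0.4]
width: 0.008
gripper_force: 0.0
t 17.4 TCP(f,w,z) [ 0.1801 -0.2493  0.1615] tip [ 0.18   -0.1816  0.1434] z_t [-0.001  0.966 -0.259] y_t [ 1.     0.001 -0.002] F [-0.5 -0.4  0.4] j [ 64.  58. -49. 100. -41.  58.  38.]
```

View pics/9.png

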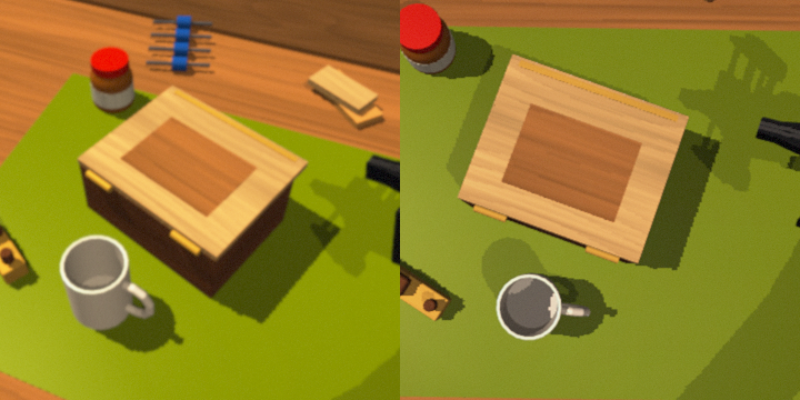

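The lid is shut flat, with its corner at side crop (307,161). The hand is clear and the jar, mug and plane have not moved.

```bash
python3 -c "from plant import hand_in; print(hand_in())"
```

```text
the job is handed in; nothing more can be done
None
```

I tipped the lid forward, caught it on the finger at about 1.0 rad, lowered it until it was shut and moved clear; the job is handed in, but no verdict came back. Both cameras showed the hinge on the robot's near side (azimuth about 161°), not its left as the brief says, so I followed the images.

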